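# Put the length gauge away and seal the gauge case

### The arm

A 6-joint arm with a two-finger parallel gripper is mounted at the origin on the work surface. World frame = base frame: x ahead of the robot, y to its left, z up, the work surface at z = 0. Lengths are in m, angles in rad, forces in N, time in s.
With the tool pointing down it reaches from about 0.375 to 0.9 m from the base axis. Payload 3.1 kg.
Tool frame: the origin (TCP) lies between the finger pads; the fingertips stand manip.nose_length ahead of it and the grasp point (between the pads) lies 5 mm behind it (manip.nose_length is the distance from the TCP to the fingertips, in m); z points along the fingers, y is the line along which they close (so a half turn about z gives the same grasp; the last joint's range is limited). The gripper opens to 85 mm and grips with 20 to 120 N. Pads are 22 mm wide; open, the fingers measure 114 mm over their backs; the gripper's body (76 mm by 85 mm) begins 54 mm behind the grasp point. The pads swing forward as they close: fully open they stand 13 mm farther back than shut.
Start: joints at [0.992, 0.527, 1.433, -0, 1.181, -0.178], TCP at [0.244, 0.575, 0.245] pointing down, gripper open.
Joint ranges: [-3.08, 3.08], [-0.75, 2.2], [0.22, 2.44], [-1.43, 4.57], [0, 2.65], [-2.85, 2.85]. Speed limits (rad/s): [2.79, 2.79, 3.14, 3.14, 3.14, 3.14].

### API

Orientations are given as a unit quaternion [x, y, z, w].
In Python, from station import monitor, eyes, job, manip gives the robot as it stands.
- The arm moves only by the shell command python3 -m pendant 'ROWS' [FORCE]. ROWS is JSON, a list that holds one entry, the list of rows, each a list of 7 numbers: the shift along the tool's x, y, z as a fraction of full scale, then the turn, a rotation vector about the tool's x, y, z as a fraction of full scale, then the opening, from 0 (shut) to 1 (fully open). A call has 1 to 20 rows; each row shifts and turns the commanded pose from where the row before left it, along the tool's axes as they then stand; what a row does not reach is not made up. Full scale, the value 1, is 800 mm for a shift and 0.12 rad for a turn. A row lasts 1/10 s, in which the tool goes at most 50 mm and 8.59 degrees, less where a joint would pass 70% of its speed; a pose out of reach is approached as far as the arm can. A call with a number of a shift or a turn outside -1 to 1 is refused whole. A call with a gripper value outside its range is refused whole. The fingers move at their own pace and stop on an object; FORCE is the grip in N (left out, the last holds). Time passes only in rows, so rows that do not move let the fingers close. It gives the time, the measured TCP pose, the force, the opening and the grip force at its end, in the units of the state.
- monitor.sense(): the state, without advancing time (a new reading comes with each control period).
- eyes.snapshot(name): name is "scene" or "top"; returns a dict with "pixels" (384x512x3 uint8, red, green, blue), "depth" (384x512 float32, m along the optical axis (not along the pixel's ray), 0 where there is no reading), "intrinsics" (3x3 intrinsics, pixels), "eye" and "attitude" of the camera in the world. Camera axes: x right, y down, z forward; pixel columns grow to the right and rows downward; lengths in m; the calibration is good to about 2 mm. A picture is of the moment at which its call begins.
- job.sign_off(): hands the job in; it is judged then, once.
The state is a dict: "t": time; "q": joint angles; "qd": joint speeds; "tau": joint torques, N m; "tcp_pos": TCP position; "tool_rot": TCP orientation; "force": force on the tool from outside, world axes, zero at the start; "ft_torque": the same for the moment, N m; "finger_gap": opening from 0.0 (shut) to 1.0 (fully open); "gripper_force": force on a finger pad.
Only numpy, scipy, OpenCV 4.12 (cv2) and the standard library are available. Lean on these libraries where they do the work, as an engineer would, in place of code of your own. Each camera call takes 0.05 s, during which the arm holds its last target. There are 200 camera calls.

### The job

Put the steel length gauge away: set it down flat on the floor of the open bay of the green gauge case, without dropping it, lay the orange keeper plate flat on the bay's ledges over it, then push the case's sliding door along its track until it closes on the rubber seal of the end frame. With the door shut, lean on its red rib with a steady 15 to 20 N for half a second to bed the seal (a push of over 25 N would crush it), then ease off and leave the door closed. Leave the other things on the plate where they are.

Things in the scene. Friction and masses are not known exactly. Their poses are not given: they have to be found in the camera images.
- case: Green gauge case fixed to the dark granite plate, 316 mm long (its y axis), 150 mm wide (x), 74 mm high. Origin: under its middle, on the table; z up. An open bay (112 mm along y by 96 mm along x, walls up to z = 62 mm) lies in its +y half; the door slides along y on top of it, between two aluminium rails (inner faces 65 mm from the centre line, tops at z = 74 mm). At the +y end stands the end frame with a black hard-rubber seal whose face is at y = 140 mm.
- bay_floor (a point): Centre of the bay's floor (blue), 10 mm above the table, at y = 78 mm on the case's centre line; axes as the case. A ledge 10 mm wide and 24 mm high runs across each y end of the bay, so the floor between the ledges is 92 mm along y by 96 mm along x; the ledges' tops are 24 mm above the floor and carry the keeper plate. The closed door's underside is 54 mm above the floor.
- door (a joint): Sliding door: white panel 125 (y) x 126 (x) x 8 mm, top 72 mm above the table, about 0.5 kg. Value in m: how far open, along the case's -y; 0 = shut, its edge on the seal; starts 0.115 to 0.15 open (bay clear). Sliding takes a few N. The seal is hard: it yields well under 0.5 mm, so the push at the end rises steeply and must be felt. The door stays where it is left.
- door_rib (a point): Centre of the top of the red pull rib standing on the door, 98 mm above the table; axes as the case. The rib is 60 mm along x, 12 mm thick along y and rises 26 mm above the door's top; push its -y face towards +y. With the door closed (0) it is at y = 50 mm in the case frame.
- gauge: Steel length gauge, a bar 80 mm long (its x), 22 mm wide (y), 20 mm high, with a blue band of 34 mm round the middle; 0.26 kg (up to 15 percent more or less). Origin: centre of its underside. Starts lying on the table, on either side of the case.
- keeper: Orange keeper plate 84 mm (x) by 102 mm (y), 8 mm thick, with a black grip bar on top, 46 mm along x, 14 mm thick along y, rising from 8 to 26 mm above the plate's underside; 0.12 kg. Origin: centre of its underside. It fits the bay with its axes along the case's (either way round) with about 5 mm to spare at each side. Starts flat on the table, on the side of the case opposite the gauge.
- v_block: Bystander: dark steel V-block, 70 x 50 x 50 mm. Origin: centre of its underside.
- ring_gauge: Bystander: steel ring gauge, 68 mm across, 22 mm high. Origin: centre of its underside.
- micrometer: Bystander: green micrometer lying flat, about 50 x 145 x 20 mm, its origin near the middle of its green frame.
- oil_jar: Bystander: upright jar with a red cap, 52 mm across, 70 mm high. Origin: centre of its underside.
- setting_block: Bystander: dark steel block 50 x 25 x 50 mm. Origin: centre of its underside.
- caliper: Bystander: caliper lying flat, 190 mm long along its y, 12 mm high. Origin: middle of its beam.
There are look-alikes about, which are no part of the job. Several things have the shape of the gauge; the one meant has the colours described above.

How it is judged:
By the outcome, as a careful person would: the job done as asked, in the order asked, and still so for the second after the job is handed in, with the robot touching nothing.
It also fails if it takes over 69 s, if anything falls off the work surface, if the arm or the gripper's body presses on something with over 40 N, if the wrist force passes 120 N, or if a joint passes its speed limit or range.

## Working session

There is one attempt and no reset: what is moved stays moved. The work goes in short steps, Python scripts to look and compute and a shell command to move; the robot and the scene stay as the last step left them, time stands still between calls to the robot, and variables do not carry over. Pictures are saved under pics/ and viewed, at most 10 in all, crops included, and the job is handed in when it is done.

```bash
mkdir -p pics; python3 - <<'E'
from station import monitor, eyes, job, manip
import cv2,numpy as np
print(manip.nose_length, monitor.sense())
for n in("top","scene"):
    s=eyes.snapshot(n); cv2.imwrite(f"pics/{n}0.png",cv2.resize(s["pixels"][:,:,::-1],(768,576))); np.savez(f"{n}0.npz",**s)
    print(n,s["intrinsics"],s["eye"],s["attitude"])
E
```

```text
0.014 {'t': 0.0, 'q': array([ 9.91497984e-01,  5.28482290e-01,  1.43393037e+00,  1.35083645e-05,
        1.18140786e+00, -1.78480141e-01]), 'qd': array([-1.22928588e-03,  2.42669622e-03, -4.57968839e-04,  6.49868516e-04,
       -8.61090843e-04,  7.05505529e-06]), 'tau': array([ 3.08850867e-04, -4.42357385e+01, -1.78026885e+01, -3.79941112e-04,
        8.37654748e-03,  1.57977968e-05]), 'tcp_pos': array([0.24342442, 0.57488365, 0.24431476]), 'tool_rot': array([ 1.99072657e-01,  9.79984100e-01, -1.03262148e-03, -4.17835271e-04]), 'force': array([-0.13561371, -0.49168539,  0.16926419]), 'ft_torque': array([-0.04396538,  0.03105313,  0.046584  ]), 'gripper_force': 0.0, 'finger_gap': 0.9969738151623633}
top [[365.34462588   0.         256.96751013]
 [  0.         365.34462588 194.65383714]
 [  0.           0.           1.        ]] [ 0.52311331 -0.00639394  1.23938226] [ 0.70655388 -0.7061073   0.03088346 -0.035218  ]
scene [[450.52640152   0.         247.48852863]
 [  0.         450.52640152 187.34040127]
 [  0.           0.           1.        ]] [ 1.49287056 -0.51796916  0.88721489] [ 0.77047323  0.46141133 -0.21795798 -0.38205354]
```

View pics/top0.png

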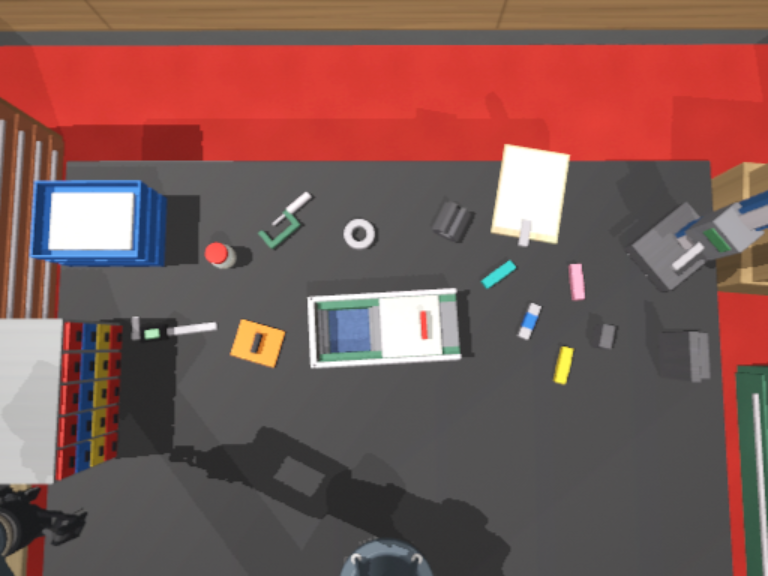

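View pics/scene0.png

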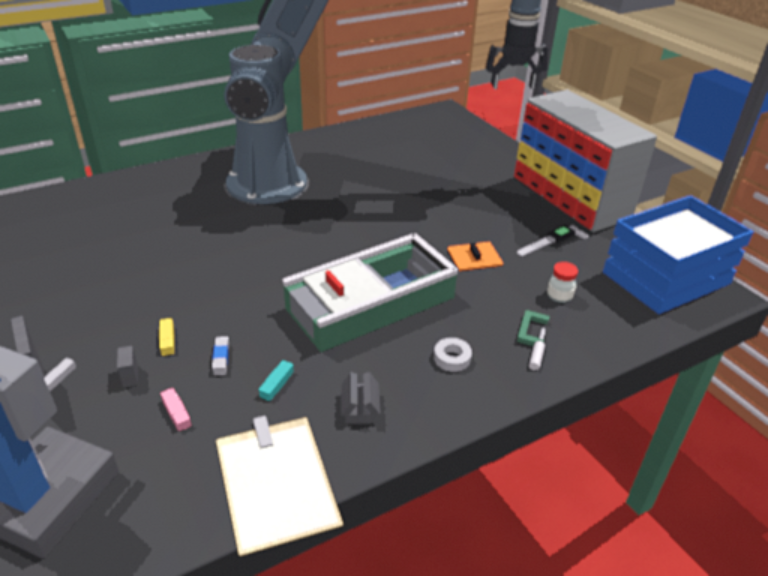

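The top view shows the case at (384,328) with its bay to the left (+y), the rib at (425,325), the gauge with its blue band at (529,321) and the keeper at (258,343). The yellow, pink and teal bars are look-alikes.

```bash
cat >h.py <<'E'
import numpy as np,cv2
from scipy.spatial.transform import Rotation as R
def ray(s,uv,z):
    uv=np.atleast_2d(np.asarray(uv,float)); K=s["intrinsics"]
    d=np.c_[(uv[:,0]-K[0,2])/K[0,0],(uv[:,1]-K[1,2])/K[1,1],np.ones(len(uv))]@R.from_quat(s["attitude"]).as_matrix().T
    return s["eye"]+d*((z-s["eye"][2])/d[:,2])[:,None]
def world(s):
    K=s["intrinsics"];h,w=s["depth"].shape;u,v=np.meshgrid(np.arange(w),np.arange(h))
    d=np.stack([(u-K[0,2])/K[0,0],(v-K[1,2])/K[1,1],np.ones((h,w))],-1)*s["depth"][...,None]
    return d@R.from_quat(s["attitude"]).as_matrix().T+s["eye"]
def big(m,box=None):
    m=m.astype(np.uint8)
    if box: t=np.zeros_like(m);a,b,c,d=box;t[b:d,a:c]=m[b:d,a:c];m=t
    n,l,st,c=cv2.connectedComponentsWithStats(m)
    return l==1+np.argmax(st[1:,4])
def rect(s,m,z):
    v,u=np.nonzero(m);
    cs,_=cv2.findContours(cv2.resize(m.astype(np.uint8),None,fx=4,fy=4,interpolation=0),0,1)
    c=max(cs,key=cv2.contourArea)[:,0]/4-.375
    p=ray(s,c,z)[:,:2]
    return p,cv2.minAreaRect((p*1000).astype(np.float32)),ray(s,np.c_[u,v],z)[:,:2].mean(0)
def hsv(s): return cv2.cvtColor(s["pixels"],cv2.COLOR_RGB2HSV).astype(int)
E
python3 - <<'E'
from h import *
for n in("top","scene"):
    s=dict(np.load(f"{n}0.npz")); W=world(s);H=hsv(s);z=W[...,2]; h,S,V=H[...,0],H[...,1],H[...,2]
    print(n,"table z",np.median(z[(abs(W[...,0]-.4)<.1)&(abs(W[...,1]+.0)<.25)]))
    def near(x,y,r): return np.hypot(W[...,0]-x,W[...,1]-y)<r
    if n=="top":
        c=ray(s,[[529/1.5,321/1.5],[258/1.5,343/1.5],[384/1.5,328/1.5]],.02); print("approx",c)
        g,k,cc=c
    m=big(near(g[0],g[1],.06)&(z>.008)); print("gauge",rect(s,m,.02)[1:]); 
    m=big(near(g[0],g[1],.06)&(h>100)&(h<125)&(S>130)); print("band",rect(s,m,.02)[1:])
    m=big(near(k[0],k[1],.1)&(h>5)&(h<22)&(S>150)); print("keeper",rect(s,m,.008)[1:])
    m=big(near(k[0],k[1],.1)&(z>.018)); print("bar",rect(s,m,.026)[1:])
    m=big(near(cc[0],cc[1],.22)&(z>.066)); print("case",rect(s,m,.074)[1:])
    m=big(near(cc[0],cc[1],.2)&((h<6)|(h>174))&(S>150)&(z>.085)); print("rib",rect(s,m,.098)[1:])
    m=big(near(cc[0],cc[1],.2)&(h>100)&(h<125)&(S>80)&(z<.03)); print("floor",rect(s,m,.010)[1:])
E
```

```text
top table z 0.0005100136351093854
approx [[ 0.57287347 -0.31764508  0.02      ]
 [ 0.52368786  0.28381541  0.02      ]
 [ 0.55711816  0.00429163  0.02      ]]
gauge (((574.11474609375, -315.0341796875), (28.350034713745117, 83.44236755371094), 65.65643310546875), array([ 0.57417053, -0.31521026]))
band (((573.7111206054688, -316.8565368652344), (30.66228675842285, 35.06337356567383), 66.56560516357422), array([ 0.57414306, -0.31693144]))
keeper (((525.076171875, 288.09051513671875), (107.21009063720703, 87.67745971679688), 73.78805541992188), array([0.52485732, 0.28735036]))
bar (((525.3402099609375, 289.5559997558594), (18.447237014770508, 47.640464782714844), 74.48068237304688), array([0.52477291, 0.28970596]))
case (((557.9075927734375, 7.2529144287109375), (152.47735595703125, 318.5208435058594), 3.40549373626709), array([ 0.55873138, -0.0129155 ]))
rib (((561.8141479492188, -78.9009017944336), (55.29831314086914, 11.66588306427002), 0.04946606978774071), array([ 0.56127105, -0.07777388]))
floor (((552.8156127929688, 83.83760833740234), (96.19763946533203, 90.9029769897461), 3.40
[... 378 characters left out ...]
((529.0003051757812, 287.6458740234375), (110.22270965576172, 97.51223754882812), 74.04411315917969), array([0.53098517, 0.28591597]))
bar (((531.8538818359375, 285.05242919921875), (21.98419761657715, 58.32631301879883), 71.26617431640625), array([0.53187271, 0.28519121]))
case (((564.4859008789062, 4.9437408447265625), (165.6594696044922, 324.46966552734375), 3.489781141281128), array([ 0.56761908, -0.01630237]))
rib (((573.800537109375, -84.0787582397461), (70.17515563964844, 19.319339752197266), 0.40119293332099915), array([ 0.5750245 , -0.08318729]))
floor (((524.0634765625, 96.72286224365234), (47.05263137817383, 63.339813232421875), 2.958753824234009), array([0.52492902, 0.09525976]))
```

```bash
cat >>h.py <<'E'
def plan(x,y,z,yaw):
    "turn (units of 0.12 rad about tool z), then shift (units of 0.8 m) in the turned tool frame"
    from station import monitor
    s=monitor.sense(); r=R.from_quat(s["tool_rot"]); T=r.as_matrix()
    cur=np.degrees(np.arctan2(T[1,1],T[0,1])); d=(yaw-cur+90)%180-90
    tgt=R.from_euler('z',yaw if abs((yaw-cur+180)%360-180)<90 else yaw+180,degrees=True)*R.from_matrix(np.array([[-1,0,0],[0,1,0],[0,0,-1]]))
    rv=(r.inv()*tgt).as_rotvec()/.12
    sh=tgt.inv().apply(np.array([x,y,z])-s["tcp_pos"])/.8
    print("t",round(s["t"],2),"pos",s["tcp_pos"].round(4),"yaw",cur.round(2),"gap",round(s["finger_gap"],3),"F",s["force"].round(1),"\n turn",rv.round(3),"shift",sh.round(5),"rows",np.ceil(abs(np.linalg.norm(sh))/.06))
E
python3 - <<'E'
from h import *
s=dict(np.load("top0.npz")); W=world(s);z=W[...,2]
for t in(.012,.015,.018):
    m=big((np.hypot(W[...,0]-.573,W[...,1]+.318)<.06)&(z>t)); print(rect(s,m,.02)[1:],m.sum(), z[m].max())
plan(.574,-.3185,.12,65.6)
E
```

```text
(((574.1614990234375, -315.62164306640625), (27.123605728149414, 83.1144027709961), 67.02820587158203), array([ 0.57429156, -0.31562702])) 173 0.02664096036491359
(((574.2897338867188, -316.3669128417969), (25.899303436279297, 82.3149185180664), 67.13018035888672), array([ 0.57441781, -0.31639417])) 163 0.02664096036491359
(((574.3470458984375, -316.20025634765625), (25.82331085205078, 82.17274475097656), 66.2254867553711), array([ 0.57460788, -0.31640346])) 137 0.02664096036491359
t 0.1 pos [0.2435 0.5749 0.2444] yaw 67.04 gap 1.002 F [-0.3 -1.2 -0.7] 
 turn [-1.1000e-02 -1.5000e-02 -1.2881e+01] shift [ 0.84639 -0.8376   0.15555] rows 21.0
```

```bash
sed -i "s/tgt=R.from_euler('z',yaw if abs((yaw-cur+180)%360-180)<90 else yaw+180,/tgt=R.from_euler('z',cur+d-90,/" h.py
python3 -c "
from h import *
plan(.5743,-.317,.10,66.6)"
```

```text
t 0.1 pos [0.2435 0.5749 0.2444] yaw 67.04 gap 1.002 F [-0.3 -1.2 -0.7] 
 turn [-0.016 -0.003  0.063] shift [-0.82231 -0.85901  0.18055] rows 21.0
```

```bash
python3 -m pendant '[[[-0.0411,-0.043,0.005,0,0,0.06,0.6],[-0.0411,-0.043,0.005,0,0,0,0.6],[-0.0411,-0.043,0.005,0,0,0,0.6],[-0.0411,-0.043,0.005,0,0,0,0.6],[-0.0411,-0.043,0.005,0,0,0,0.6],[-0.0411,-0.043,0.005,0,0,0,0.6],[-0.0411,-0.043,0.005,0,0,0,0.6],[-0.0411,-0.043,0.005,0,0,0,0.6],[-0.0411,-0.043,0.005,0,0,0,0.6],[-0.0411,-0.043,0.005,0,0,0,0.6],[-0.0411,-0.043,0.005,0,0,0,0.6],[-0.0411,-0.043,0.005,0,0,0,0.6],[-0.0411,-0.043,0.005,0,0,0,0.6],[-0.0411,-0.043,0.005,0,0,0,0.6],[-0.0411,-0.043,0.005,0,0,0,0.6],[-0.0411,-0.043,0.005,0,0,0,0.6],[-0.0411,-0.043,0.005,0,0,0,0.6],[-0.0411,-0.043,0.005,0,0,0,0.6],[-0.0411,-0.043,0.005,0,0,0,0.6],[-0.0411,-0.043,0.005,0,0,0,0.6]]]' 40
python3 -c "
from h import *
plan(.5743,-.317,.020,66.6)"
```

```text
t: 2.1
tcp_pos: [0.5748, -0.3186, 0.1646]
tool_rot: [0.203, 0.979, 0.0, -0.0]
force: [0.8, 0.8, 0.4]
finger_gap: 0.599
gripper_force: 0.0
t 2.1 pos [ 0.5748 -0.3186  0.1646] yaw 66.6 gap 0.599 F [0.8 0.8 0.4] 
 turn [ 0.003 -0.009 -0.   ] shift [0.00143 0.0016  0.18074] rows 4.0
```

```bash
python3 -m pendant '[[[0.0014,0.0016,0.05,0,0,0,0.6],[0,0,0.05,0,0,0,0.6],[0,0,0.045,0,0,0,0.6],[0,0,0.025,0,0,0,0.6],[0,0,0.0145,0,0,0,0.6],[0,0,0,0,0,0,0],[0,0,0,0,0,0,0],[0,0,0,0,0,0,0],[0,0,0,0,0,0,0],[0,0,0,0,0,0,0],[0,0,0,0,0,0,0]]]' 60
python3 -c "
from h import *
from station import eyes
plan(.5743,-.317,.020,66.6)
s=eyes.snapshot('scene'); cv2.imwrite('pics/g1.png',cv2.resize(s['pixels'][120:320,60:330,::-1],None,fx=2.5,fy=2.5))"
```

```text
t: 3.2
tcp_pos: [0.5747, -0.3155, 0.0187]
tool_rot: [0.203, 0.979, -0.0, 0.001]
force: [0.2, 0.4, 3.0]
finger_gap: 0.239
gripper_force: 62.8
t 3.2 pos [ 0.5747 -0.3155  0.0187] yaw 66.62 gap 0.239 F [0.2 0.4 3. ] 
 turn [-0.003  0.012  0.003] shift [-0.00028 -0.00189 -0.00158] rows 1.0
```

View pics/g1.png

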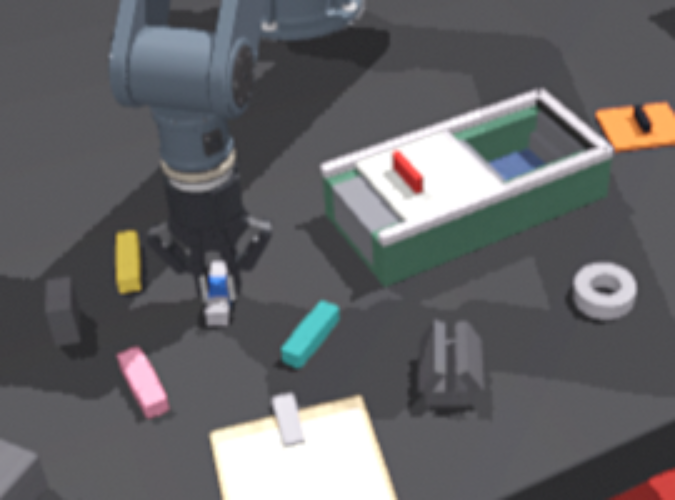

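```bash
python3 -m pendant '[[[0,0,-0.01,0,0,0,0],[0,0,-0.03,0,0,0,0],[0,0,-0.05,0,0,0,0],[0,0,-0.05,0,0,-0.5,0],[0,0,-0.05,0,0,-0.9,0],[0,0,0,0,0,-0.9,0],[0,0,0,0,0,-0.9,0],[0,0,0,0,0,-0.7,0]]]' 60
python3 -c "
from h import *
plan(.5533,.0848,.17,93.4)"
```

```text
t: 4.05
tcp_pos: [0.5739, -0.315, 0.1704]
tool_rot: [-0.032, 0.999, -0.0, 0.0]
force: [-0.2, -0.4, -2.7]
finger_gap: 0.239
gripper_force: 62.3
t 4.05 pos [ 0.5739 -0.315   0.1704] yaw 93.66 gap 0.239 F [-0.2 -0.4 -2.7] 
 turn [-0.002  0.001  0.038] shift [-0.00388  0.50042  0.00056] rows 9.0
```

```bash
python3 -m pendant '[[[-0.0005,0.03,0,0,0,0.04,0],[-0.0005,0.05,0,0,0,0,0],[-0.0005,0.055,0,0,0,0,0],[-0.0005,0.055,0,0,0,0,0],[-0.0005,0.055,0,0,0,0,0],[-0.0005,0.055,0,0,0,0,0],[-0.0005,0.055,0,0,0,0,0],[-0.0004,0.055,0,0,0,0,0],[0,0.05,0,0,0,0,0],[0,0.03,0,0,0,0,0],[0,0.0104,0,0,0,0,0],[0,0,0,0,0,0,0],[0,0,0,0,0,0,0]]]' 60
python3 - <<'E'
from h import *
from station import eyes
plan(.5533,.0848,.0287,93.4)
for n in("scene","top"):
    s=eyes.snapshot(n); np.savez(f"{n}1.npz",**s)
s=dict(np.load("top1.npz"));cv2.imwrite('pics/t1.png',cv2.resize(s['pixels'][170:270,180:330,::-1],None,fx=5,fy=5))
E
```

```text
t: 5.35
tcp_pos: [0.5553, 0.0838, 0.1698]
tool_rot: [-0.028, 1.0, -0.0, 0.0]
force: [0.6, -0.3, -3.2]
finger_gap: 0.24
gripper_force: 62.3
t 5.35 pos [0.5553 0.0838 0.1698] yaw 93.15 gap 0.24 F [ 0.6 -0.3 -3.2] 
 turn [-0.005  0.002 -0.036] shift [0.00248 0.00142 0.17636] rows 3.0
```

View pics/t1.png

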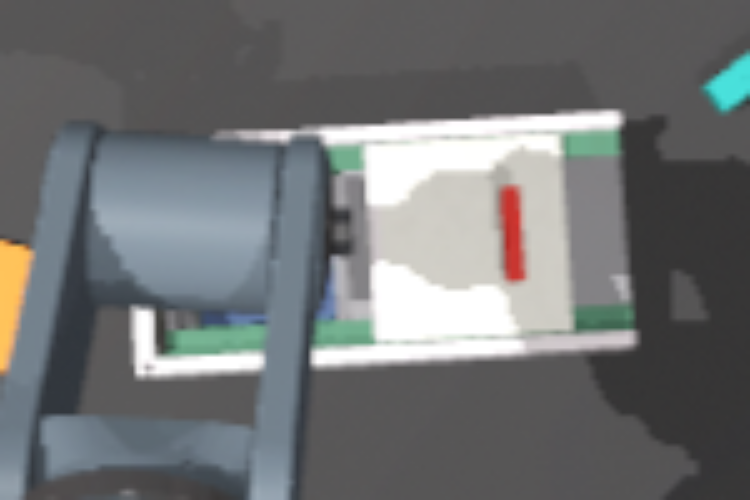

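The arm hides most of the bay, but the ledge at (350,240) is clear of the door's edge (370). I'll lower the gauge.

```bash
python3 -m pendant '[[[0.0025,0.0014,0.04,0,0,-0.04,0],[0,0,0.045,0,0,0,0],[0,0,0.04,0,0,0,0],[0,0,0.025,0,0,0,0],[0,0,0.014,0,0,0,0],[0,0,0.006,0,0,0,0],[0,0,0,0,0,0,0]]]' 60
python3 - <<'E'
from h import *
from station import eyes
plan(.5533,.0848,.0287,93.4)
s=eyes.snapshot("scene"); cv2.imwrite('pics/s2.png',cv2.resize(s['pixels'][130:240,180:320,::-1],None,fx=5,fy=5))
E
```

```text
t: 6.15
tcp_pos: [0.5535, 0.085, 0.0336]
tool_rot: [-0.03, 1.0, -0.0, 0.0]
force: [-0.4, 0.1, -2.9]
finger_gap: 0.24
gripper_force: 62.3
t 6.15 pos [0.5535 0.085  0.0336] yaw 93.39 gap 0.24 F [-0.4  0.1 -2.9] 
 turn [-0.     0.    -0.002] shift [ 0.00023 -0.00028  0.00617] rows 1.0
```

View pics/s2.png

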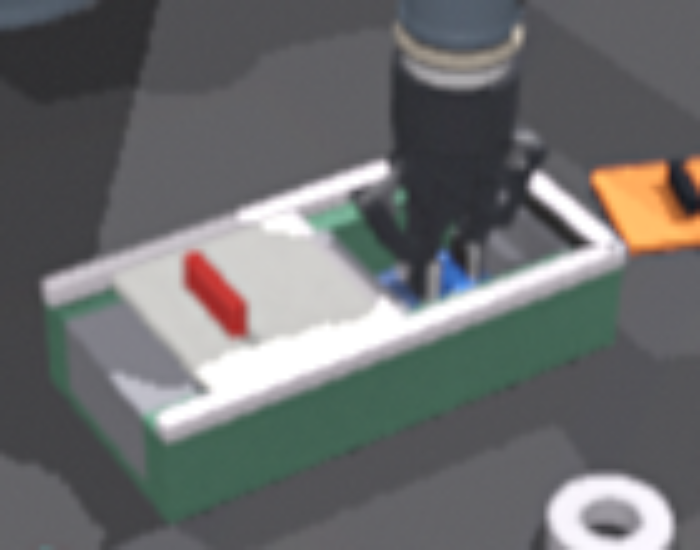

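The gripper is inside the bay at (440,270) with the gauge, clear of the walls and door.

```bash
python3 -m pendant '[[[0,0,0.0016,0,0,0,0],[0,0,0.0014,0,0,0,0],[0,0,0.0013,0,0,0,0],[0,0,0.001,0,0,0,0],[0,0,0,0,0,0,0]]]' 60; python3 -m pendant '[[[0,0,0.0006,0,0,0,0],[0,0,0.0004,0,0,0,0],[0,0,0,0,0,0,0]]]' 60
```

```text
t: 6.7
tcp_pos: [0.5531, 0.0857, 0.0295]
tool_rot: [-0.03, 1.0, -0.0, 0.0]
force: [0.3, 0.1, -2.2]
finger_gap: 0.241
gripper_force: 62.3
t: 7.0
tcp_pos: [0.5531, 0.0857, 0.0287]
tool_rot: [-0.03, 1.0, 0.0, 0.0]
force: [-0.2, 0.1, -1.2]
finger_gap: 0.238
gripper_force: 62.5
```

```bash
python3 -m pendant '[[[0,0,0.0005,0,0,0,0],[0,0,0.0003,0,0,0,0],[0,0,0,0,0,0,0]]]' 60;  python3 -m pendant '[[[0,0,0,0,0,0,0.3],[0,0,0,0,0,0,0.42],[0,0,0,0,0,0,0.45],[0,0,-0.01,0,0,0,0.45],[0,0,-0.04,0,0,0,0.45],[0,0,-0.05,0,0,0,0.45],[0,0,-0.05,0,0,0,0.45],[0,0,-0.03,0,0,0,0.45]]]' 60
python3 -c "
from h import *
plan(.525,.2885,.14,74.2)"
```

```text
t: 7.3
tcp_pos: [0.5531, 0.0857, 0.0287]
tool_rot: [-0.03, 1.0, -0.0, 0.0]
force: [-1.3, -0.3, 5.9]
finger_gap: 0.242
gripper_force: 63.3
t: 8.1
tcp_pos: [0.5543, 0.0856, 0.1755]
tool_rot: [-0.03, 1.0, -0.0, 0.002]
force: [1.5, -0.6, -0.2]
finger_gap: 0.45
gripper_force: 0.0
t 8.1 pos [0.5543 0.0856 0.1755] yaw 93.44 gap 0.45 F [ 1.5 -0.6 -0.2] 
 turn [0.003 0.039 2.798] shift [0.10432 0.23403 0.04441] rows 5.0
```

```bash
python3 -m pendant '[[[0,0,0,0,0,0.9,0.6],[0,0,0,0,0,0.9,0.6],[0,0,0,0,0,0.9,0.6],[0,0,0,0,0,0.1,0.6],[0.022,0.048,0.005,0,0,0,0.6],[0.022,0.048,0.01,0,0,0,0.6],[0.022,0.048,0.01,0,0,0,0.6],[0.022,0.048,0.01,0,0,0,0.6],[0.0167,0.0433,0.009,0,0,0,0.6],[0,0,0,0,0,0,0.6]]]' 60
python3 - <<'E'
from h import *
from station import eyes
plan(.525,.2897,.030,74.2)
s=eyes.snapshot("top"); np.savez("top2.npz",**s)
cv2.imwrite('pics/t2.png',cv2.resize(s['pixels'][170:270,130:330,::-1],None,fx=4,fy=4))
W=world(s);z=W[...,2];H=hsv(s)
dx=W[...,0]-.5533;dy=W[...,1]-.0848
reg=(abs(dx)<.047)&(abs(dy)<.044)
m=big(reg&(z>.02)&(z<.04)); print("gauge",m.sum(),rect(s,m,.03)[1:],np.median(z[m]))
E
```

```text
t: 9.1
tcp_pos: [0.5223, 0.2937, 0.136]
tool_rot: [0.134, 0.991, 0.0, -0.001]
force: [0.8, -0.6, 0.4]
finger_gap: 0.598
gripper_force: 0.0
t 9.1 pos [0.5223 0.2937 0.136 ] yaw 74.6 gap 0.598 F [ 0.8 -0.6  0.4] 
 turn [ 0.006 -0.01   0.058] shift [-0.00464 -0.00392  0.13252] rows 3.0
gauge 165 (((554.150634765625, 85.20205688476562), (78.54129028320312, 25.58565330505371), 0.4824918210506439), array([0.55373862, 0.08605235])) 0.030253144312946345
```

View pics/t2.png

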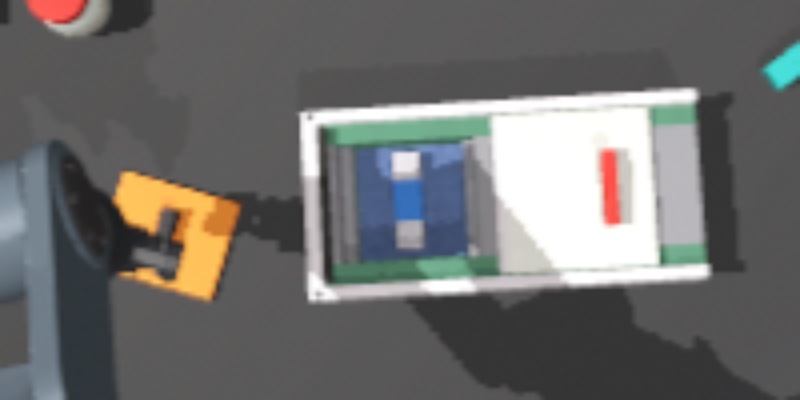

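The gauge lies flat and centred in the bay at (407,200). The gripper is above the keeper.

```bash
python3 -m pendant '[[[-0.0046,-0.0039,0.04,0,0,0.06,0.6],[0,0,0.045,0,0,0,0.6],[0,0,0.035,0,0,0,0.6],[0,0,0.0165,0,0,0,0.6],[0,0,0,0,0,0,0.6]]]' 30
python3 -c "
from h import *
plan(.525,.2897,.026,74.2)"
python3 -m pendant '[[[0,0,0,0,0,0,0],[0,0,0,0,0,0,0],[0,0,0,0,0,0,0],[0,0,0,0,0,0,0],[0,0,0,0,0,0,0],[0,0,0,0,0,0,0]]]' 60
python3 -c "
from h import *
plan(.5533,.0848,.06,93.4)"
```

```text
t: 9.65
tcp_pos: [0.5257, 0.2842, 0.0261]
tool_rot: [0.141, 0.99, -0.001, -0.002]
force: [0.0, -0.4, 0.2]
finger_gap: 0.596
gripper_force: 0.0
t 9.65 pos [0.5257 0.2842 0.0261] yaw 73.74 gap 0.596 F [ 0.  -0.4  0.2] 
 turn [-0.019 -0.026 -0.067] shift [0.0027  0.00644 0.00017] rows 1.0
t: 10.25
tcp_pos: [0.528, 0.2861, 0.0296]
tool_rot: [0.141, 0.99, 0.001, 0.002]
force: [-0.1, -0.9, 7.9]
finger_gap: 0.138
gripper_force: 61.2
t 10.25 pos [0.528  0.2861 0.0296] yaw 73.79 gap 0.138 F [-0.1 -0.9  7.9] 
 turn [ 0.013  0.032 -2.852] shift [-0.01664 -0.253   -0.03796] rows 5.0
```

```bash
python3 -m pendant '[[[0,0,-0.01,0,0,0,0],[0,0,-0.03,0,0,0,0],[0,0,-0.05,0,0,0,0],[0,0,-0.05,0,0,-0.45,0],[0,0,0,0,0,-0.8,0],[0,0,0,0,0,-0.8,0],[0,0,0,0,0,-0.8,0],[0,0,0,0,0,0,0]]]' 60
python3 -c "
from h import *
plan(.5533,.0848,.14,93.4)"
```

```text
t: 11.05
tcp_pos: [0.526, 0.2855, 0.1401]
tool_rot: [-0.029, 1.0, -0.0, -0.0]
force: [-0.1, -0.3, -1.7]
finger_gap: 0.14
gripper_force: 60.2
t 11.05 pos [0.526  0.2855 0.1401] yaw 93.38 gap 0.14 F [-0.1 -0.3 -1.7] 
 turn [-0.001 -0.002 -0.003] shift [-1.9190e-02 -2.5244e-01  1.3000e-04] rows 5.0
```

```bash
python3 -m pendant '[[[-0.0035,-0.03,0,0,0,0,0],[-0.004,-0.05,0,0,0,0,0],[-0.004,-0.05,0,0,0,0,0],[-0.004,-0.05,0,0,0,0,0],[-0.0037,-0.045,0,0,0,0,0],[0,-0.0274,0,0,0,0,0],[0,0,0,0,0,0,0],[0,0,0,0,0,0,0],[0,0,0,0,0,0,0]]]' 60
python3 - <<'E'
from h import *
from station import eyes
plan(.5533,.0848,.0636,93.4)
ims=[]
for n in("scene","top"):
    s=eyes.snapshot(n); np.savez(f"{n}3.npz",**s)
    W=world(s);z=W[...,2];H=hsv(s);h,S=H[...,0],H[...,1]
    m=big((h>5)&(h<22)&(S>150)&(np.hypot(W[...,0]-.5533,W[...,1]-.0848)<.1)&(z>.08))
    print(n,m.sum(),np.median(z[m])); print(rect(s,m,.118)[1:])
    ims.append(s['pixels'])
a=ims[0][90:240,200:340,::-1];b=ims[1][150:300,150:290,::-1]
cv2.imwrite('pics/k3.png',cv2.resize(np.hstack([a,b]),None,fx=2.8,fy=2.8))
E
```

```text
t: 11.95
tcp_pos: [0.5533, 0.0859, 0.1396]
tool_rot: [-0.029, 1.0, 0.0, -0.0]
force: [-0.8, 0.3, -0.6]
finger_gap: 0.144
gripper_force: 60.2
t 11.95 pos [0.5533 0.0859 0.1396] yaw 93.37 gap 0.144 F [-0.8  0.3 -0.6] 
 turn [ 0.004 -0.004 -0.004] shift [ 0.0001  -0.00137  0.09506] rows 2.0
scene 416 0.11862857605931054
(((555.0700073242188, 83.6349868774414), (93.45784759521484, 109.30355072021484), 2.9180402755737305), array([0.56285519, 0.07697328]))
top 28 0.11895568587781291
(((509.07940673828125, 111.8316421508789), (5.316195487976074, 48.16268539428711), 0.0576687753200531), array([0.50929345, 0.11399811]))
```

View pics/k3.png

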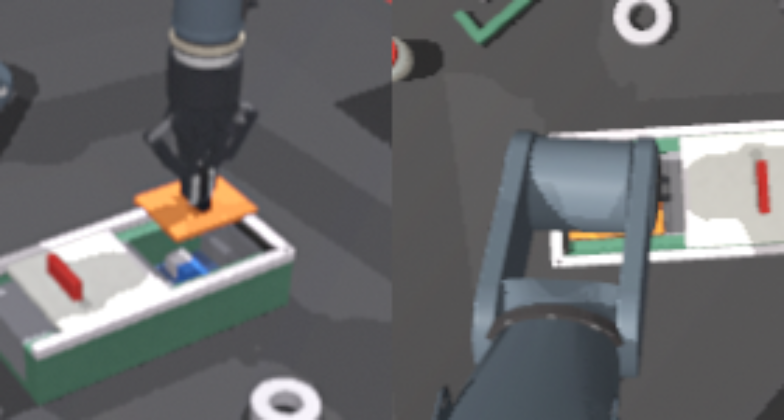

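```bash
python3 -m pendant '[[[-0.0027,-0.0006,0.02,0,0,0,0],[0,0,0.025,0,0,0,0],[0,0,0.015,0,0,0,0],[0,0,0.01,0,0,0,0],[0,0,0.008,0,0,0,0],[0,0,0,0,0,0,0]]]' 60
python3 - <<'E'
from h import *
from station import eyes
plan(.5555,.0854,.0636,93.4)
s=eyes.snapshot("scene"); cv2.imwrite('pics/k4.png',cv2.resize(s['pixels'][130:240,180:320,::-1],None,fx=5,fy=5))
E
```

```text
t: 12.65
tcp_pos: [0.5555, 0.0848, 0.0766]
tool_rot: [-0.03, 1.0, 0.0, -0.001]
force: [-0.2, 0.1, -1.1]
finger_gap: 0.14
gripper_force: 60.2
t 12.65 pos [0.5555 0.0848 0.0766] yaw 93.38 gap 0.14 F [-0.2  0.1 -1.1] 
 turn [ 0.001 -0.01  -0.002] shift [-4.000e-05  7.800e-04  1.626e-02] rows 1.0
```

View pics/k4.png

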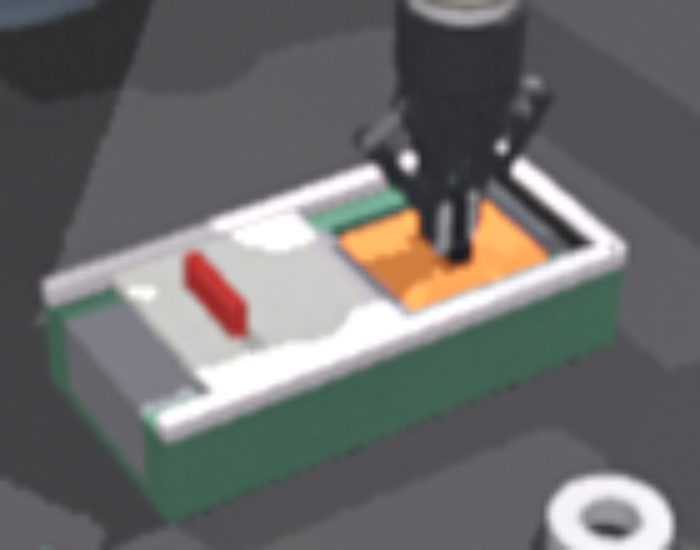

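The keeper (centre 450,255) has entered the bay with no side force, so I'll ease it down onto the ledges.

```bash
python3 -m pendant '[[[0,0.0003,0.005,0,0,0,0],[0,0,0.004,0,0,0,0],[0,0,0.003,0,0,0,0],[0,0,0.002,0,0,0,0],[0,0,0,0,0,0,0]]]' 60;  python3 -m pendant '[[[0,0,0.001,0,0,0,0],[0,0,0.001,0,0,0,0],[0,0,0,0,0,0,0]]]' 60
```

```text
t: 13.2
tcp_pos: [0.5558, 0.0848, 0.0658]
tool_rot: [-0.029, 1.0, 0.0, -0.0]
force: [0.6, 1.4, -1.4]
finger_gap: 0.14
gripper_force: 60.2
t: 13.5
tcp_pos: [0.5558, 0.0848, 0.0644]
tool_rot: [-0.029, 1.0, -0.0, -0.0]
force: [0.3, -1.0, -1.3]
finger_gap: 0.141
gripper_force: 60.2
```

```bash
python3 -m pendant '[[[0,0,0.001,0,0,0,0],[0,0,0.0006,0,0,0,0],[0,0,0,0,0,0,0]]]' 60;  python3 -m pendant '[[[0,0,0.0008,0,0,0,0],[0,0,0,0,0,0,0]]]' 60
```

```text
t: 13.8
tcp_pos: [0.5559, 0.0848, 0.0636]
tool_rot: [-0.029, 1.0, -0.0, 0.0]
force: [-0.3, -0.3, 4.0]
finger_gap: 0.14
gripper_force: 60.8
t: 14.0
tcp_pos: [0.5559, 0.0848, 0.0636]
tool_rot: [-0.029, 1.0, -0.0, 0.0]
force: [-1.9, -0.8, 8.5]
finger_gap: 0.145
gripper_force: 61.5
```

```bash
python3 -m pendant '[[[0,0,0,0,0,0,0.25],[0,0,0,0,0,0,0.4],[0,0,0,0,0,0,0.45],[0,0,-0.01,0,0,0,0.45],[0,0,-0.03,0,0,0,0.45],[0,0,-0.05,0,0,0,0.45],[0,0,-0.04,0,0,0,0.45],[0,0,0,0,0,0,0]]]' 60
python3 -c "
from h import *
plan(.5652,-.1135,.17,93.4)"
```

```text
t: 14.8
tcp_pos: [0.5592, 0.0848, 0.1714]
tool_rot: [-0.029, 1.0, -0.0, 0.005]
force: [0.4, 0.7, 0.3]
finger_gap: 0.298
gripper_force: 0.0
t 14.8 pos [0.5592 0.0848 0.1714] yaw 93.38 gap 0.298 F [0.4 0.7 0.3] 
 turn [-0.009  0.086 -0.003] shift [ 0.00715 -0.24784  0.00176] rows 5.0
```

```bash
python3 -m pendant '[[[0.001,-0.03,0,0,0,0,0],[0.001,-0.05,0,0,0,0,0],[0.001,-0.055,0,0,0,0,0],[0.001,-0.055,0,0,0,0,0],[0,-0.04,0,0,0,0,0],[0,-0.0178,0,0,0,0,0],[0,0,0,0,0,0,0],[0,0,0,0,0,0,0]]]' 60
python3 - <<'E'
from h import *
from station import eyes
plan(.5652,-.1135,.093,93.4)
s=eyes.snapshot("top"); np.savez("top5.npz",**s)
W=world(s);z=W[...,2];H=hsv(s);h,S=H[...,0],H[...,1]
m=big((h>5)&(h<22)&(S>150)&(np.hypot(W[...,0]-.5533,W[...,1]-.0848)<.1)); print(m.sum(),z[m].min(),np.median(z[m]),z[m].max(),rect(s,m,.042)[1:])
# plane fit of the plate
P=W[m];P=P[P[:,2]<.05];c=np.linalg.lstsq(np.c_[P[:,:2]-P[:,:2].mean(0),np.ones(len(P))],P[:,2],rcond=None)[0];print(c)
cv2.imwrite('pics/t5.png',cv2.resize(s['pixels'][170:270,180:330,::-1],None,fx=5,fy=5))
E
```

```text
t: 15.6
tcp_pos: [0.5637, -0.1121, 0.1661]
tool_rot: [-0.029, 1.0, 0.001, -0.001]
force: [0.2, 0.6, 0.3]
finger_gap: 0.002
gripper_force: 0.0
t 15.6 pos [ 0.5637 -0.1121  0.1661] yaw 93.36 gap 0.002 F [0.2 0.6 0.3] 
 turn [ 0.012 -0.012 -0.005] shift [-0.00181 -0.00181  0.09136] rows 2.0
712 0.030247917272195224 0.04202848421389749 1.239382258045595 (((552.3826904296875, 83.62806701660156), (85.21849060058594, 102.22713470458984), 3.2603259086608887), array([0.55151702, 0.08389973]))
[3.12902883e-03 2.28557451e-05 4.19583411e-02]
```

View pics/t5.png

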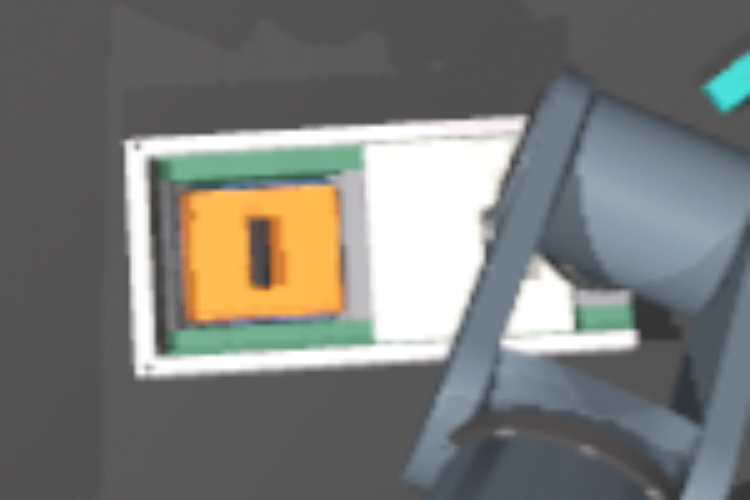

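The keeper (262,253) lies flat on both ledges: its top is at 42 mm with no tilt. Next I'll drop behind the rib.

```bash
python3 -m pendant '[[[-0.001,-0.0018,0.03,0,0,0,0],[0,0,0.035,0,0,0,0],[0,0,0.02,0,0,0,0],[0,0,0.0064,0,0,0,0],[0,0,0,0,0,0,0],[0,0,0,0,0,0,0]]]' 60
python3 -c "
from h import *
plan(.5652,-.1135,.093,93.4)"
```

```text
t: 16.25
tcp_pos: [0.5658, -0.114, 0.0941]
tool_rot: [-0.03, 1.0, -0.0, 0.001]
force: [0.4, 1.2, 0.5]
finger_gap: 0.002
gripper_force: 0.0
t 16.25 pos [ 0.5658 -0.114   0.0941] yaw 93.44 gap 0.002 F [0.4 1.2 0.5] 
 turn [-0.004  0.009  0.006] shift [0.00068 0.00069 0.00143] rows 1.0
```

```bash
python3 -m pendant '[[[0,0.008,0,0,0,0,0],[0,0.006,0,0,0,0,0],[0,0.005,0,0,0,0,0],[0,0.005,0,0,0,0,0],[0,0.005,0,0,0,0,0],[0,0,0,0,0,0,0]]]' 60
python3 -m pendant '[[[0,0.01,0,0,0,0,0],[0,0.0125,0,0,0,0,0],[0,0.0125,0,0,0,0,0],[0,0.0125,0,0,0,0,0],[0,0.0125,0,0,0,0,0],[0,0.0125,0,0,0,0,0],[0,0.01,0,0,0,0,0],[0,0.005,0,0,0,0,0]]]' 60
python3 - <<'E'
from h import *
from station import eyes
plan(.5652,-.1135,.093,93.4)
s=eyes.snapshot("scene"); np.savez("scene6.npz",**s);W=world(s);z=W[...,2];H=hsv(s);h,S=H[...,0],H[...,1]
m=big(((h<6)|(h>174))&(S>150)&(z>.078)&(abs(W[...,0]-.558)<.08)&(abs(W[...,1])<.14)); print(m.sum(),rect(s,m,.098)[1:],W[m].mean(0))
s0=dict(np.load("scene0.npz"));W=world(s0);z=W[...,2];H=hsv(s0);h,S=H[...,0],H[...,1]
m=big(((h<6)|(h>174))&(S>150)&(z>.078)&(abs(W[...,0]-.558)<.08)&(abs(W[...,1])<.14)); print(m.sum(),rect(s0,m,.098)[1:],W[m].mean(0))
E
```

```text
t: 16.85
tcp_pos: [0.5641, -0.0913, 0.0937]
tool_rot: [-0.03, 1.0, -0.0, 0.0]
force: [-0.4, -0.8, 0.5]
finger_gap: 0.001
gripper_force: 0.4
t: 17.65
tcp_pos: [0.5598, -0.0203, 0.0934]
tool_rot: [-0.03, 1.0, 0.0, 0.0]
force: [0.6, -3.4, 2.7]
finger_gap: -0.004
gripper_force: 1.6
t 17.65 pos [ 0.5598 -0.0203  0.0934] yaw 93.41 gap -0.004 F [ 0.6 -3.4  2.7] 
 turn [0.004 0.004 0.001] shift [ 0.00021 -0.11664  0.00052] rows 2.0
45 (((584.1575317382812, -6.694330215454102), (16.707124710083008, 51.55964660644531), 61.65093994140625), array([ 0.58689289, -0.00869612])) [ 0.5797097  -0.00465441  0.0916772 ]
84 (((577.7662963867188, -84.5919418334961), (78.09938049316406, 20.401214599609375), 0.40119293332099915), array([ 0.57965256, -0.0844534 ])) [ 0.57303601 -0.08130432  0.09220835]
```

```bash
python3 -m pendant '[[[0,0.008,0,0,0,0,0],[0,0.009,0,0,0,0,0],[0,0.009,0,0,0,0,0],[0,0.009,0,0,0,0,0],[0,0.008,0,0,0,0,0],[0,0.006,0,0,0,0,0],[0,0.004,0,0,0,0,0],[0,0.002,0,0,0,0,0],[0,0,0,0,0,0,0]]]' 60
python3 - <<'E'
from h import *
from station import eyes
s=eyes.snapshot("top");W=world(s);z=W[...,2];H=hsv(s);S=H[...,1];V=H[...,2];h=H[...,0]
# visible orange extent (door edge hides it), in case y
C=np.array([.5579,.0073]);a=np.radians(3.4);ey=np.array([-np.sin(a),np.cos(a)]);ex=np.array([np.cos(a),np.sin(a)])
m=(h>5)&(h<22)&(S>150)&(abs(z-.042)<.006)
P=(W[m][:,:2]-C); print("orange y",np.percentile(P@ey,[1,99]),m.sum())
m=(abs(z-.072)<.004)&(S<60)&(V>110);P=W[m][:,:2]-C;x,y=P@ex,P@ey;k=(abs(x)<.055)&(y<.134);print("door edge y",np.percentile(y[k],[95,98,99.5]),k.sum())
E
```

```text
t: 18.6
tcp_pos: [0.5569, 0.023, 0.0932]
tool_rot: [-0.029, 1.0, 0.0, -0.0]
force: [1.7, 0.1, 0.1]
finger_gap: -0.001
gripper_force: 0.2
orange y [0.59769714 0.61028902] 2
door edge y [0.1242227  0.12548344 0.1260047 ] 256
```

```bash
python3 -m pendant '[[[0,0.0025,0,0,0,0,0],[0,0.0025,0,0,0,0,0],[0,0.0025,0,0,0,0,0],[0,0.0015,0,0,0,0,0],[0,0.001,0,0,0,0,0],[0,0,0,0,0,0,0]]]' 60; python3 -m pendant '[[[0,0.0006,0,0,0,0,0],[0,0.0006,0,0,0,0,0],[0,0.0006,0,0,0,0,0],[0,0.0006,0,0,0,0,0]]]' 60
```

```text
t: 19.25
tcp_pos: [0.5563, 0.0305, 0.0933]
tool_rot: [-0.029, 1.0, 0.0, -0.0]
force: [-0.7, -1.5, -1.7]
finger_gap: 0.001
gripper_force: 1.0
t: 19.65
tcp_pos: [0.5562, 0.0322, 0.0933]
tool_rot: [-0.029, 1.0, 0.0, -0.0]
force: [-2.0, -3.4, -0.8]
finger_gap: 0.001
gripper_force: 1.3
```

```bash
python3 -m pendant '[[[0,0.0006,0,0,0,0,0],[0,0.0006,0,0,0,0,0],[0,0.0006,0,0,0,0,0]]]' 60; python3 -m pendant '[[[0,0.0006,0,0,0,0,0],[0,0.0006,0,0,0,0,0]]]' 60;
```

```text
t: 19.95
tcp_pos: [0.5563, 0.0337, 0.0934]
tool_rot: [-0.029, 1.0, 0.0, -0.0]
force: [-0.2, -2.8, -0.9]
finger_gap: -0.003
gripper_force: 1.3
t: 20.15
tcp_pos: [0.5563, 0.0346, 0.0934]
tool_rot: [-0.029, 1.0, 0.0, -0.0]
force: [-1.2, -3.1, -0.1]
finger_gap: 0.002
gripper_force: 1.3
```

```bash
python3 -m pendant '[[[0,0.0006,0,0,0,0,0]]]' 60; python3 -m pendant '[[[0,0.0006,0,0,0,0,0]]]' 60
```

```text
t: 20.25
tcp_pos: [0.5563, 0.0351, 0.0934]
tool_rot: [-0.029, 1.0, 0.0, -0.0]
force: [-1.0, -1.9, -1.5]
finger_gap: 0.002
gripper_force: 1.3
t: 20.35
tcp_pos: [0.5563, 0.0356, 0.0934]
tool_rot: [-0.029, 1.0, 0.0, -0.0]
force: [-1.6, -3.3, -2.5]
finger_gap: -0.002
gripper_force: 1.3
```

```bash
python3 -m pendant '[[[0,0.0006,0,0,0,0,0]]]' 60; python3 -m pendant '[[[0,0.0006,0,0,0,0,0]]]' 60
```

```text
t: 20.45
tcp_pos: [0.5563, 0.0358, 0.0934]
tool_rot: [-0.03, 1.0, -0.0, -0.0]
force: [-2.5, -4.6, -1.4]
finger_gap: -0.001
gripper_force: 2.4
t: 20.55
tcp_pos: [0.5563, 0.0359, 0.0934]
tool_rot: [-0.03, 1.0, -0.001, -0.0]
force: [-2.5, -6.9, -1.8]
finger_gap: -0.002
gripper_force: 3.2
```

```bash
python3 -m pendant '[[[0,0.0005,0,0,0,0,0]]]' 60; python3 -m pendant '[[[0,0.0005,0,0,0,0,0]]]' 60
```

```text
t: 20.65
tcp_pos: [0.5563, 0.0359, 0.0934]
tool_rot: [-0.03, 1.0, -0.001, -0.0]
force: [-2.9, -8.4, -1.3]
finger_gap: -0.001
gripper_force: 3.8
t: 20.75
tcp_pos: [0.5563, 0.0359, 0.0934]
tool_rot: [-0.03, 1.0, -0.001, -0.0]
force: [-2.1, -9.1, -0.8]
finger_gap: -0.002
gripper_force: 4.4
```

```bash
python3 -m pendant '[[[0,0.0007,0,0,0,0,0],[0,0.0006,0,0,0,0,0]]]' 60; python3 -m pendant '[[[0,0,0,0,0,0,0]]]' 60
```

```text
t: 20.95
tcp_pos: [0.5563, 0.036, 0.0934]
tool_rot: [-0.03, 1.0, -0.002, -0.0]
force: [-2.6, -13.2, -1.3]
finger_gap: -0.001
gripper_force: 6.1
t: 21.05
tcp_pos: [0.5563, 0.036, 0.0934]
tool_rot: [-0.03, 1.0, -0.002, -0.0]
force: [-2.9, -11.9, -1.2]
finger_gap: -0.003
gripper_force: 5.5
```

```bash
python3 -m pendant '[[[0,0.0008,0,0,0,0,0],[0,0.0008,0,0,0,0,0]]]' 60; python3 -m pendant '[[[0,0,0,0,0,0,0]]]' 60; python3 -m pendant '[[[0,0,0,0,0,0,0]]]' 60
```

```text
t: 21.25
tcp_pos: [0.5563, 0.0361, 0.0934]
tool_rot: [-0.031, 1.0, -0.003, -0.0]
force: [-3.0, -17.6, -0.7]
finger_gap: 0.001
gripper_force: 8.3
t: 21.35
tcp_pos: [0.5563, 0.0361, 0.0935]
tool_rot: [-0.031, 1.0, -0.003, -0.0]
force: [-2.5, -15.9, -0.7]
finger_gap: -0.001
gripper_force: 7.5
t: 21.45
tcp_pos: [0.5563, 0.0361, 0.0934]
tool_rot: [-0.031, 1.0, -0.003, -0.0]
force: [-3.2, -16.1, -1.0]
finger_gap: 0.001
gripper_force: 7.5
```

```bash
python3 -m pendant '[[[0,0.0004,0,0,0,0,0],[0,0,0,0,0,0,0]]]' 60; python3 -m pendant '[[[0,0,0,0,0,0,0],[0,0,0,0,0,0,0]]]' 60; python3 -m pendant '[[[0,0,0,0,0,0,0],[0,0,0,0,0,0,0]]]' 60;python3 -m pendant '[[[0,0,0,0,0,0,0],[0,0,0,0,0,0,0],[0,0,0,0,0,0,0]]]' 60
```

```text
t: 21.65
tcp_pos: [0.5563, 0.0361, 0.0935]
tool_rot: [-0.031, 1.0, -0.003, -0.0]
force: [-3.5, -15.9, -1.2]
finger_gap: -0.003
gripper_force: 8.0
t: 21.85
tcp_pos: [0.5563, 0.0361, 0.0934]
tool_rot: [-0.031, 1.0, -0.003, -0.0]
force: [-3.7, -16.7, -1.0]
finger_gap: -0.0
gripper_force: 8.0
t: 22.05
tcp_pos: [0.5563, 0.0361, 0.0934]
tool_rot: [-0.031, 1.0, -0.003, -0.0]
force: [-2.8, -15.2, -1.1]
finger_gap: 0.001
gripper_force: 8.0
t: 22.35
tcp_pos: [0.5563, 0.0361, 0.0934]
tool_rot: [-0.031, 1.0, -0.003, -0.0]
force: [-2.6, -16.6, -1.8]
finger_gap: -0.002
gripper_force: 8.0
```

```bash
python3 -m pendant '[[[0,0.0006,0,0,0,0,0],[0,0,0,0,0,0,0]]]' 60; python3 -m pendant '[[[0,0,0,0,0,0,0]]]' 60; python3 -m pendant '[[[0,0,0,0,0,0,0],[0,0,0,0,0,0,0]]]' 60
```

```text
t: 22.55
tcp_pos: [0.5563, 0.0362, 0.0935]
tool_rot: [-0.031, 1.0, -0.003, -0.0]
force: [-3.3, -17.7, -1.6]
finger_gap: -0.004
gripper_force: 8.8
t: 22.65
tcp_pos: [0.5563, 0.0362, 0.0934]
tool_rot: [-0.031, 1.0, -0.003, -0.0]
force: [-3.2, -16.9, -1.1]
finger_gap: -0.004
gripper_force: 8.7
t: 22.85
tcp_pos: [0.5563, 0.0362, 0.0935]
tool_rot: [-0.031, 1.0, -0.003, -0.0]
force: [-3.3, -17.1, -1.0]
finger_gap: -0.002
gripper_force: 8.7
```

Steady at about 17 N. I'll hold it longer, then ease off, back away and lift.

```bash
python3 -m pendant '[[[0,0,0,0,0,0,0],[0,0,0,0,0,0,0],[0,0,0,0,0,0,0],[0,0,0,0,0,0,0],[0,0,0,0,0,0,0],[0,0,0,0,0,0,0]]]' 60; python3 -m pendant '[[[0,-0.0015,0,0,0,0,0],[0,-0.0015,0,0,0,0,0],[0,-0.0015,0,0,0,0,0],[0,-0.0015,0,0,0,0,0],[0,-0.003,0,0,0,0,0],[0,-0.01,0,0,0,0,0],[0,-0.02,0,0,0,0,0],[0,0,-0.02,0,0,0,0],[0,0,-0.04,0,0,0,0],[0,-0.04,-0.05,0,0,0,0],[0,-0.05,-0.03,0,0,0,0],[0,-0.05,0,0,0,0,0],[0,-0.05,0,0,0,0,0],[0,-0.05,0,0,0,0,0],[0,-0.03,0,0,0,0,0],[0,0,0,0,0,0,0]]]' 60
python3 - <<'E'
from h import *
from station import eyes
s=eyes.snapshot("top");W=world(s);z=W[...,2];H=hsv(s);S=H[...,1];V=H[...,2];h=H[...,0]
C=np.array([.5579,.0073]);a=np.radians(3.4);ey=np.array([-np.sin(a),np.cos(a)])
m=big(((h<6)|(h>174))&(S>150)&(z>.085)&(abs(W[...,0]-.558)<.08)&(abs(W[...,1])<.14)); r=rect(s,m,.098); print(r[1:],"rib y case",(np.array(r[1][0])/1000-C)@ey)
cv2.imwrite('pics/end.png',cv2.resize(s['pixels'][90:270,100:420,::-1],None,fx=2.4,fy=2.4))
E
```

```text
t: 23.45
tcp_pos: [0.5563, 0.0362, 0.0935]
tool_rot: [-0.031, 1.0, -0.003, -0.0]
force: [-2.8, -17.0, -1.9]
finger_gap: -0.0
gripper_force: 8.7
t: 25.05
tcp_pos: [0.571, -0.2107, 0.2047]
tool_rot: [-0.027, 1.0, -0.001, 0.001]
force: [0.7, -0.1, 0.9]
finger_gap: -0.004
gripper_force: 0.0
(((555.4630737304688, 53.85740280151367), (55.79216003417969, 10.956792831420898), 4.4209089279174805), array([0.55428333, 0.05385246])) rib y case 0.046619979020878326
```

View pics/end.png

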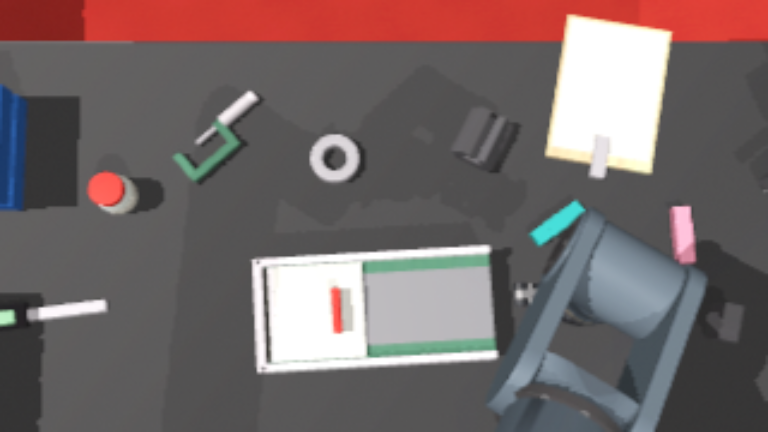

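Rib measures 46.6 mm against 50 expected, at about 3 mm per pixel. I'll check the seal line numerically.

```bash
python3 - <<'E'
from h import *
from station import eyes
C=np.array([.5579,.0073]);a=np.radians(3.4);ey=np.array([-np.sin(a),np.cos(a)]);ex=np.array([np.cos(a),np.sin(a)])
for n in("top","scene"):
    s=eyes.snapshot(n);s0=dict(np.load(n+"0.npz"));M=R.from_quat(s["attitude"]).as_matrix();K=s["intrinsics"]
    ys=np.arange(.0,.166,.002);xs=np.linspace(-.05,.05,41)
    def prof(s,z):
        P=np.array([[*(C+x*ex+y*ey),z] for y in ys for x in xs])-s["eye"];c=P@M;u=c[:,:2]/c[:,2:]*K[0,0]+K[:2,2]
        g=cv2.remap(s["pixels"],u[:,0].reshape(len(ys),-1).astype(np.float32),u[:,1].reshape(len(ys),-1).astype(np.float32),1)
        return g.mean(1).mean(1)
    p=prof(s,.072);q=prof(s0,.072)
    for i in list(range(0,13))+list(range(60,83)): print(n,round(ys[i]*1e3),p[i].round(),q[i].round())
E
```

```text
top 0 185.0 254.0
top 2 185.0 249.0
top 4 181.0 232.0
top 6 168.0 205.0
top 8 153.0 186.0
top 10 162.0 184.0
top 12 203.0 184.0
top 14 237.0 184.0
top 16 252.0 183.0
top 18 255.0 180.0
top 20 255.0 176.0
top 22 255.0 173.0
top 24 253.0 174.0
top 120 255.0 119.0
top 122 255.0 124.0
top 124 255.0 120.0
top 126 254.0 111.0
top 128 253.0 104.0
top 130 253.0 105.0
top 132 253.0 114.0
top 134 248.0 112.0
top 136 229.0 99.0
top 138 179.0 77.0
top 140 108.0 65.0
top 142 77.0 78.0
top 144 137.0 145.0
top 146 203.0 212.0
top 148 237.0 243.0
top 150 250.0 253.0
top 152 252.0 255.0
top 154 243.0 249.0
top 156 218.0 226.0
top 158 169.0 176.0
top 160 108.0 114.0
top 162 83.0 89.0
top 164 83.0 90.0
scene 0 161.0 245.0
scene 2 143.0 240.0
scene 4 129.0 228.0
scene 6 129.0 208.0
scene 8 147.0 185.0
scene 10 177.0 165.0
scene 12 212.0 147.0
scene 14 239.0 129.0
scene 16 252.0 112.0
scene 18 255.0 100.0
scene 20 255.0 95.0
scene 22 255.0 95.0
scene 24 255.0 96.0
scene 120 255.0 93.0
scene 122 255.0 96.0
scene 124 255.0 100.0
scene 126 255.0 102.0
scene 128 255.0 97.0
scene 130 254.0 84.0
scene 132 252.0 66.0
scene 134 248.0 49.0
scene 136 236.0 37.0
scene 138 210.0 37.0
scene 140 172.0 48.0
scene 142 137.0 74.0
scene 144 129.0 115.0
scene 146 155.0 161.0
scene 148 194.0 203.0
scene 150 225.0 231.0
scene 152 242.0 245.0
scene 154 246.0 249.0
scene 156 241.0 243.0
scene 158 224.0 227.0
scene 160 195.0 198.0
scene 162 157.0 160.0
scene 164 119.0 121.0
```

```bash
python3 -c "
from station import job
print(job.sign_off())"
```

```text
the job is handed in; nothing more can be done
None
```

The gauge is flat in the bay with the keeper over it on the ledges. The door is closed on its seal, which I bedded at about 17 N for roughly a second; the job took about 25 s and is handed in.

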